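Vent check: clamp the sensor module and hold the tester home on its angled nipple

TASK

The sensor module lying in the test nest is to have its vent checked. Swing the red handle of the toggle clamp up and over centre so that the clamp locks down on the module, then lift the orange hand tester out of its stand and press its coupler squarely onto the module's angled brass vent nipple until it snaps on. Finish with the tester still in the gripper, holding it fully home on the nipple against its spring, and leave everything else on the bench where it is.

Things in the scene. Friction and masses are not known exactly. Their poses are not given: they have to be found in the camera images.
- nest: Fixed test nest: aluminium plate 136 (x) x 250 (y) x 16 mm, black locating blocks 16 mm high round the module, steel toggle clamp near its +y end. Origin at bench level, 12 mm to the -y side of the plate's middle; x across (at yaw 0 away from the robot), z up. In its frame the module's middle is at y -30 mm, the clamp handle's pivot at y +103 mm; the clamp works in the plane x = 0.
- clamp_pivot (a point): Axis of the clamp handle, in the middle of the clamp, 36 mm above the bench; it does not move. Its axes turn with the handle: z runs out along the handle to its grip.
- clamp_grip (a point): Point on the axis of the handle's red grip, 85 mm from clamp_pivot. The grip is a round bar 17 mm thick whose rounded end is 102 mm from clamp_pivot; red from 14 mm outwards. Nothing stands on its +y side: shut fingers can push it up and over from there, in nest -y.
- clamp_handle (a joint): Swing of the handle, rad. Starts within 0.2 of 0: lying back to nest +y, 24 degrees above level at 0. Grows as it swings up towards -y, the arm coming down; rubber tip meets the lid at about 0.95, dead centre 1.15 (upright), locked on its stop at 1.22. Needs 2 to 3 N at the grip, most just before dead centre; stays when let go only past it.
- clamp_arm: Steel arm of the clamp, 80 mm, with a rubber-tipped screw 68 mm from its pivot. Origin on the pivot, 40 mm above the bench at nest y +75 mm. Open, it stands up at about 47 degrees; locked, it lies level along nest -y, 56 to 65 mm above the bench, the tip on the module's lid at nest y +7 mm.
- module: Sealed sensor module, loose in the nest with 1 mm play: black housing 84 (x) x 110 (y) x 20 mm, aluminium lid up to 28 mm, connector at its -y end; about 0.4 kg. Origin at the centre of its underside, 16 mm above the bench; axes as the nest's.
- nipple: The module's vent nipple. Origin at the centre of the flat shoulder of its black round boss (30 mm diameter), 54 mm above the bench; z is its own axis, pointing out of the module, leaning 25 degrees (0.44 rad) from vertical to the module's -x (at yaw 0 towards the robot). From the shoulder along z: brass neck 8 mm diameter, then a brass ball head 13 mm diameter centred at 20 mm, tip at 26.5 mm.
- nipple_tip (a point): Tip of the nipple's brass ball head, 26.5 mm from the shoulder along the nipple's axis.
- coupler: Orange hand tester, about 0.3 kg, round, 96 mm long, standing nose down in its stand. Origin at the centre of its open nose end, z along the tool from nose to dial. Steel nose 29 mm diameter from 0 to 38 mm; black finger flange 46 mm from 38 to 44; orange grip barrel 30 mm from 44 to 90; black dial end 28 mm from 90 to 96.
- coupler_grip (a point): Middle of the orange barrel, on the tool's axis, 67 mm from the nose end: grip here, any way round, the fingertips just over the flange, which they can push on.
- coupler_nose (a point): Nose end (same point as the tester's origin). Bell mouth 24 mm wide, narrowing in 6 mm to a 16 mm bore with four sprung locking balls. Pushed along the nipple, distance nose to shoulder: balls meet the head at 20 mm, about 16 N needed at 18 mm, they snap behind it at 14 to 10 mm, fully home 0 mm. Let go, it springs back to about 8 mm and hangs there.
- valve (a joint): How far the nipple has pushed in the tester's sprung valve, m: 0 until the nose is 9.5 mm from the shoulder, about 0.002 when snapped on but not held, 0.0095 fully home. Pushes back with 3 N plus 900 N/m, about 12 N fully home.
- stand: Fixed stand of the tester: dark disc 90 mm diameter, 10 mm high, with a grey tube 41 mm outside, 33 mm inside, its rim 52 mm above the bench. Origin at the centre of its underside. The tester's flange rests on the rim, its nose end 14 mm above the bench; it lifts straight up and out (38 mm).
- done_a: Bystander: a finished module like the one in the nest, 84 x 110 x 28 mm with its nipple, lying on the bench. Origin at the centre of its underside.
- bin: Bystander: black open parts bin 160 x 120 x 75 mm, origin at the centre of its underside.
- spool: Bystander: spool of solder wire, 54 mm diameter, 48 mm high, standing. Origin at the centre of its underside.
- carton: Bystander: blue and white carton 75 x 115 x 55 mm, origin at the centre of its underside.
- driver: Bystander: screwdriver 190 mm long lying on the bench, yellow handle. Origin near its middle.
- meter: Bystander: yellow multimeter 85 x 175 x 34 mm lying on the bench, origin at the centre of its underside.
Things that resemble listed ones, but are neither listed nor needed, are in the scene too. What is shaped like the coupler but pink is not meant. Leave any turquoise look-alike of the module alone.

How it is judged:
On the way, in this order (a step that is already met when the one before it is completed fails the run):
1. the toggle clamp is locked past dead centre with its rubber tip on the module (value of joint clamp_handle above 1.17 rad and contact force between clamp_arm and module above 3 N), for 0.3 s.
2. the coupler has snapped over the nipple's head (z of nipple_tip in the frame of coupler above 0.018 m and distance between coupler and nipple below 0.0095 m and angle between the z axis of coupler and the z axis of nipple, either way round below 0.15 rad), for 0.1 s.
At the end, for the whole second after the job is handed in: holding: clamp locked (above 1.17 rad) and pressing the module (over 3 N), which lies in the nest; tester gripped, nose within 5 mm of the shoulder, square within 0.10 rad, valve in over 5.5 mm, pushing over 5 N, not touching the nest, still (all of step 1 and value of joint valve above 0.0055 m and distance between coupler and nipple below 0.005 m and angle between the z axis of coupler and the z axis of nipple, either way round below 0.1 rad and contact force between coupler and module above 5 N and contact force between the fingers and coupler above 3 N and contact force between coupler and nest below 0.5 N and z of module in the frame of nest below 0.019 m and horizontal distance between module and nest between 0.026 and 0.034 m and linear speed of coupler below 0.02 m/s); the arm keeps its last pose, push and grip.
It fails at once if a bystander on the bench is moved more than 30 mm (distance of any of done_a, bin, spool, carton, driver, meter from where it was at the start of the episode above 0.03 m).
It fails at once if the coupler is pushed against the module before the clamp is locked (contact force between coupler and module above 4 N and value of joint clamp_handle below 1.12 rad).
It also fails if it takes over 56 s, if anything falls off the work surface, if the arm or the gripper's body presses on something with over 40 N, if the wrist force passes 120 N, or if a joint passes its speed limit or range.

ROBOT

A 7-joint arm with a two-finger parallel gripper is mounted at the origin on the work surface. World frame = base frame: x ahead of the robot, y to its left, z up, the work surface at z = 0. Lengths are in m, angles in rad, forces in N, time in s.
With the tool pointing down it reaches from about 0.35 to 0.9 m from the base axis. Payload 8.1 kg.
Tool frame: the origin (TCP) lies between the finger pads; the fingertips stand ahead of it and the grasp point (between the pads) is the TCP (arm.nose_length is the z of the fingertips in the tool frame, in m); z points along the fingers, y is the line along which they close (so a half turn about z gives the same grasp; the last joint's range is limited). The gripper opens to 92 mm and grips with 3 to 60 N. Pads are 19 mm wide; open, the fingers measure 130 mm over their backs; the gripper's body (75 mm by 190 mm) begins 47 mm behind the grasp point.
Start: joints at [-1.206, 0.434, 0.025, 1.573, -0.012, 1.134, -0.075], TCP at [0.282, 0.558, 0.246] pointing down, gripper open.
Joint ranges: [-2.62, 2.62], [-0.44, 2.09], [-1.27, 1.32], [0.08, 2.57], [-1.32, 4.46], [0.12, 2], [-2.74, 2.74]. Speed limits (rad/s): [2.22, 2.22, 3.01, 3.01, 3.14, 3.14, 3.14].

INTERFACE

Orientations are given as a rotation vector (axis times angle).
In Python, from cell import sensors, optics, arm gives the robot as it stands.
- The arm moves only by the tool arm_command, never from a script. Its argument "deltas" is one flat list of numbers, 7 for each row, row after row: the turn, a rotation vector about the world's x, y, z as a fraction of full scale, then the shift along the world's x, y, z as a fraction of full scale, then the finger opening in mm, from 0 to 91.8. In form: [wx, wy, wz, dx, dy, dz, fingers, wx, wy, wz, dx, dy, dz, fingers, ...]. A call has 1 to 20 rows; each row is the pose to reach, as a shift and turn from the pose commanded when the call began; what a row does not reach only later rows make up. Full scale, the value 1, is 1 m for a shift and 90 degrees for a turn. A row lasts 1/10 s, in which the tool goes at most 50 mm and 8.59 degrees, less where a joint would pass 70% of its speed; a pose out of reach is approached as far as the arm can. A call with a number of a shift or a turn outside -1 to 1 is refused whole. A call with a gripper value outside its range is refused whole. The fingers move at their own pace and stop on an object; "force" is the grip in N (left out, the last holds). Time passes only in rows, so rows that repeat a pose let the fingers close. It gives the time, the measured TCP pose, the force, the opening and the grip force at its end, in the units of the state.
- sensors.observe(): the state, without advancing time (a new reading comes with each control period).
- optics.get_image(name): name is "scene" or "top" or "wrist"; returns the picture (400x640x3 uint8, blue, green, red); there is no depth.
- optics.calibration(name): a dict with "camera_matrix" (3x3 intrinsics, pixels), "rvec" (rotation vector, rad) and "tvec" (3), from world to camera coordinates, as OpenCV has them. Camera axes: x right, y down, z forward; pixel columns grow to the right and rows downward; lengths in m; the calibration is good to about 2 mm. A picture is of the moment at which its call begins: read the wrist's pose just before it. calibration takes no time and is no camera call; for the wrist camera it gives the pose at the moment of the call.
- arm.sign_off(): hands the job in; it is judged then, once.
The state is a dict: "clock": time; "joints": joint angles; "dq": joint speeds; "joint_efforts": joint torques, N m; "position": TCP position; "ee_rot": TCP orientation; "force": force on the tool from outside, world axes, zero at the start; "ft_torque": the same for the moment, N m; "width": opening from 0.0 (shut) to 1.0 (fully open); "gripper_force": force on a finger pad.
Only numpy, scipy, OpenCV 4.12 (cv2) and the standard library are available. Lean on these libraries where they do the work, as an engineer would, in place of code of your own. Each camera call takes 0.05 s, during which the arm holds its last target. There are 200 camera calls.

## Working session

There is one attempt and no reset: what is moved stays moved. The work goes in short steps, Python scripts to look and compute and a tool call to move; the robot and the scene stay as the last step left them, time stands still between calls to the robot, and variables do not carry over. Pictures are saved under pics/ and viewed, at most 10 in all, crops included, and the job is handed in when it is done.

Besides the shell and the picture viewer there is one more tool, called after "Emit:" as name(argument=value, ...), one argument or row to a line, values as JSON. arm_command: Moves the arm, as the interface text tells. Its arguments: {"type":"object","properties":{"deltas":{"type":"array","items":{"type":"number"}},"force":{"type":"number"}},"required":["deltas"]}

```bash
mkdir -p pics; ls; python3 - <<'E'
from cell import sensors, optics, arm
import cv2
s=sensors.observe(); print({k:s[k] for k in('clock','position','ee_rot','width','force')},arm.nose_length)
for n in('scene','top'):
    cv2.imwrite(f'pics/{n}0.png',optics.get_image(n)); c=optics.calibration(n)
    print(n,c)
E
```

```text
pics
{'clock': 0.0, 'position': array([0.28165033, 0.55736258, 0.24492367]), 'ee_rot': array([-7.28228458e-01, -3.05575904e+00,  2.57704826e-03]), 'width': 0.9973875000116311, 'force': array([ 0.23112812, -0.1594998 ,  0.46214114])} 0.019
scene {'camera_matrix': array([[482.20174173,   0.        , 322.36499656],
       [  0.        , 482.20174173, 194.74349095],
       [  0.        ,   0.        ,   1.        ]]), 'rvec': array([ 1.92216986,  1.1026319 , -0.6194474 ]), 'tvec': array([-0.31238103, -0.19247508,  1.90191101])}
top {'camera_matrix': array([[497.40152639,   0.        , 320.02533214],
       [  0.        , 497.40152639, 199.75733536],
       [  0.        ,   0.        ,   1.        ]]), 'rvec': array([ 2.05073136, -2.18061831,  0.21814785]), 'tvec': array([0.0557592 , 0.58466866, 1.45849763])}
```

View pics/scene0.png

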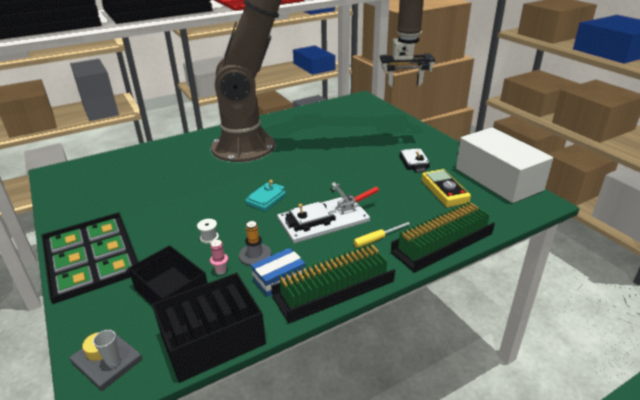

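View pics/top0.png

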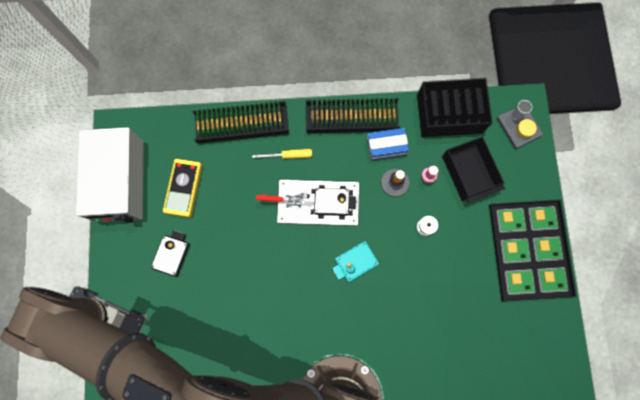

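The top view (up = +x, left = +y) shows the nest plate at about (318,202), with the red handle at (268,199) pointing +y. The orange tester stands at (397,180), and the pink look-alike is at (430,174). Next I'll measure these.

```bash
cat > h.py <<'E'
import numpy as np, cv2
from cell import sensors, optics, arm
from scipy.spatial.transform import Rotation as R
def ray(c,uv):
    K=c['camera_matrix'];Rm=cv2.Rodrigues(c['rvec'])[0];C=-Rm.T@c['tvec']
    uv=np.atleast_2d(uv).astype(float)
    d=np.c_[uv,np.ones(len(uv))]@np.linalg.inv(K).T@Rm
    return C,d/np.linalg.norm(d,axis=1)[:,None]
def plane(c,uv,z):
    C,d=ray(c,uv); return C+d*((z-C[2])/d[:,2])[:,None]
def cross(c1,p1,c2,p2):
    (A,a),(B,b)=ray(c1,p1),ray(c2,p2);a=a[0];b=b[0]
    t=np.linalg.lstsq(np.c_[a,-b],B-A,rcond=None)[0]
    P,Q=A+a*t[0],B+b*t[1]; return (P+Q)/2,np.linalg.norm(P-Q)
def proj(c,P): return cv2.projectPoints(np.atleast_2d(np.array(P,float)),c['rvec'],c['tvec'],c['camera_matrix'],None)[0][:,0]
def mask(im,lo,hi,roi=None):
    m=cv2.inRange(cv2.cvtColor(im,cv2.COLOR_BGR2HSV),lo,hi)
    if roi: z=np.zeros_like(m);x0,y0,x1,y1=roi;z[y0:y1,x0:x1]=m[y0:y1,x0:x1];m=z
    return m
def big(m): return max(cv2.findContours(m,cv2.RETR_EXTERNAL,cv2.CHAIN_APPROX_NONE)[0],key=cv2.contourArea)
E
python3 - <<'E'
from h import *
np.set_printoptions(precision=4,suppress=True)
T=cv2.imread('pics/top0.png');S=cv2.imread('pics/scene0.png');ct=optics.calibration('top');cs=optics.calibration('scene')
m=mask(T,(0,0,150),(180,60,255),(255,165,370,235))
r=cv2.minAreaRect(cv2.convexHull(big(cv2.morphologyEx(m,cv2.MORPH_CLOSE,np.ones((5,5)))))); b=plane(ct,cv2.boxPoints(r),.016)
print('plate',r,b.round(4).tolist(),b.mean(0),np.linalg.norm(np.roll(b,-1,0)-b,axis=1))
for nm,im,c,roi in(('t',T,ct,(240,180,300,220)),('s',S,cs,(340,170,390,215))):
    k=big(mask(im,(0,150,80),(6,255,255),roi)|mask(im,(174,150,80),(180,255,255),roi))[:,0]
    i=np.argmin(k[:,0]) if nm=='t' else np.argmax(k[:,0]); j=np.argmax(k[:,0]) if nm=='t' else np.argmin(k[:,0])
    print(nm,'red',len(k),k[i],k[j],k.mean(0)); 
    if nm=='t': e=k[i],k[j],k.mean(0)
    else: print('tip',cross(ct,e[0],cs,k[i]),'in',cross(ct,e[1],cs,k[j]),'mid',cross(ct,e[2],cs,k.mean(0)))
o=[]
for im,roi in((T,(380,160,412,196)),(S,(240,215,265,250))):
    k=big(mask(im,(7,120,60),(22,255,255),roi)); q=cv2.moments(k);o.append((q['m10']/q['m00'],q['m01']/q['m00']));print('or',o[-1],cv2.boundingRect(k))
print('orange',cross(ct,o[0],cs,o[1]))
k=big(mask(T,(0,0,20),(180,110,110),(375,160,415,200)));print('disc',cv2.fitEllipse(k),plane(ct,[cv2.fitEllipse(k)[0]],.008))
E
```

```text
plate ((317.91326904296875, 201.8610076904297), (81.35659790039062, 44.010093688964844), 1.7357046604156494) [[0.5317, 0.1587, 0.016], [0.6723, 0.1484, 0.016], [0.6484, -0.1081, 0.016], [0.5084, -0.0932, 0.016]] [0.5902 0.0264 0.016 ] [0.141  0.2576 0.1407 0.253 ]
t red 56 [256 196] [282 200] [269.     197.9821]
s red 49 [378 189] [355 197] [366.2449 193.6939]
tip (array([0.6103, 0.2137, 0.0595]), np.float64(0.0016153287248410206)) in (array([0.5959, 0.1366, 0.0476]), np.float64(0.0002348226265855202)) mid (array([0.6033, 0.1748, 0.0512]), np.float64(0.0021829054017061473))
or (396.2126436781609, 179.80459770114942) (393, 175, 10, 9)
or (252.4201877934272, 235.19366197183098) (247, 226, 12, 18)
orange (array([ 0.633 , -0.2184,  0.0656]), np.float64(0.0033186745282169743))
disc ((396.6428527832031, 180.32107543945312), (14.312261581420898, 18.68923568725586), 15.474720001220703) [[ 0.6455 -0.2278  0.008 ]]
```

Emit:
arm_command(
  deltas=[0,0,-0.761,0.31,-0.4,0.07,91,0,0,-0.761,0.31,-0.4,0.07,91,0,0,-0.761,0.31,-0.4,0.07,91,0,0,-0.761,0.31,-0.4,0.07,91,0,0,-0.761,0.31,-0.4,0.07,91,0,0,-0.761,0.31,-0.4,0.07,91,0,0,-0.761,0.31,-0.4,0.07,91,0,0,-0.761,0.31,-0.4,0.07,91,0,0,-0.761,0.31,-0.4,0.07,91,0,0,-0.761,0.31,-0.4,0.07,91,0,0,-0.761,0.31,-0.4,0.07,91,0,0,-0.761,0.31,-0.4,0.07,91,0,0,-0.761,0.31,-0.4,0.07,91],
)

```text
clock: 1.4
position: [0.591, 0.1592, 0.3151]
ee_rot: [-2.32, -2.117, 0.001]
force: [-0.9, 1.4, -0.2]
width: 0.992
gripper_force: 0.0
```

```bash
python3 - <<'E'
from h import *
import pickle
s=sensors.observe(); c=optics.calibration('wrist'); im=optics.get_image('wrist');cv2.imwrite('pics/w1.png',im);pickle.dump(c,open('c1.pkl','wb'))
print(s['clock'],s['position'],s['ee_rot'],s['joints'],ray(c,[[320,200]]))
E
```

```text
1.4 [0.59102096 0.1591714  0.31505502] [-2.31962418e+00 -2.11664000e+00  1.16368345e-03] [-0.65346056  0.38024165  0.43912733  1.52670427 -0.16672985  1.27304021
 -0.28407423] (array([0.59955233, 0.24353997, 0.45397677]), array([[-0.02143108, -0.30086068, -0.95342727]]))
```

View pics/w1.png

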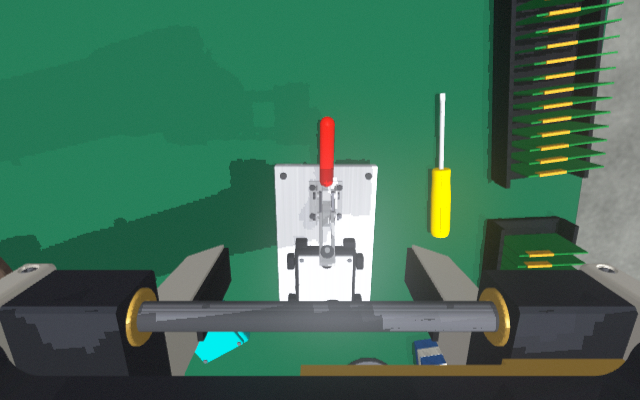

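The wrist view (up = +y) shows the red handle from its tip at (327,118) to (327,187), and the plate's far corners at (276,166) and (376,165).

```bash
python3 - <<'E'
from h import *
import pickle
np.set_printoptions(precision=4,suppress=True)
c=pickle.load(open('c1.pkl','rb'));im=cv2.imread('pics/w1.png')
h=cv2.convexHull(big(mask(im,(0,0,140),(180,60,255),(265,155,385,300))))
r=cv2.minAreaRect(h);b=plane(c,cv2.boxPoints(r),.016);print(r,b.round(4).tolist())
q=h[:,0].astype(float);P=plane(c,q,.016)
red=mask(im,(0,150,80),(6,255,255))|mask(im,(174,150,80),(180,255,255)); k=big(red)[:,0]
l=cv2.fitLine(k,cv2.DIST_L2,0,.01,.01).ravel();print('line',l,k[:,1].min(),k[:,1].max())
# work plane: through axis; candidate handle plane x=0 of nest from plate corners
top=np.array([[276,166],[376,165]]);print('corners',plane(c,top,.016))
y=np.array([.092,.996,0]);x=np.array([.996,-.092,0]);
t=plane(c,top,.016).mean(0); o=t-.137*y; o[2]=0; pv=o+.103*y+[0,0,.036]
print('nest o',o,'pivot',pv)
for v in (k[:,1].min(),k[:,1].max()):
    u=l[2]+(v-l[3])*l[0]/l[1]; C,d=ray(c,[[u,v]]);d=d[0]
    s=(pv-C)@x/(d@x); Q=C+d*s; 
    # ray nearly lies in plane: intersect ray with circle radius about pivot instead
    for rad in(.102,.014):
        a=C-pv;B=a@d;D=B*B-(a@a-rad*rad)
        if D>0:
            for sg in(-1,1):
                Q=C+d*(-B+sg*D**.5); rr=Q-pv; print(v,rad,Q,'along y',rr@y,'x',rr@x,'elev',np.degrees(np.arctan2(rr[2],rr@y)))
E
```

```text
((325.5, 231.5), (135.0, 103.0), 90.0) [[0.5344, 0.1598, 0.016], [0.668, 0.1475, 0.016], [0.6603, -0.0562, 0.016], [0.5078, -0.0423, 0.016]]
line [  0.0197  -0.9998 326.349  150.7651] 117 185
corners [[0.5367 0.1569 0.016 ]
 [0.6666 0.1463 0.016 ]]
nest o [0.5891 0.0152 0.    ] pivot [0.5985 0.1177 0.036 ]
117 0.102 [0.6072 0.216  0.0621] along y 0.09862713758118485 x -0.00038822963098985024 elev 14.822517140652472
117 0.102 [ 0.6085  0.2114 -0.0032] along y 0.09416596501383628 x 0.0013079433674815398 elev -22.618978899419922
185 0.102 [0.5992 0.1563 0.1304] along y 0.038464762263417274 x -0.002888243731459864 elev 67.83693648939358
185 0.102 [ 0.599   0.1036 -0.065 ] along y -0.014040860925414532 x 0.00174717159246268 elev -97.91333438904475
185 0.014 [0.5991 0.1315 0.0385] along y 0.013763343909219563 x -0.0007074995328836423 elev 10.22300693886569
185 0.014 [0.5991 0.1284 0.0269] along y 0.010660557428783161 x -0.00043357260611342856 elev -40.38326354564005
```

Emit:
arm_command(
  deltas=[0,0,0,0.015,0.04,-0.05,60,0,0,0,0.015,0.04,-0.1,60,0,0,0,0.015,0.04,-0.15,60,0,0,0,0.015,0.04,-0.2,60,0,0,0,0.015,0.04,-0.24,60,0,0,0,0.015,0.04,-0.257,60,0,0,0,0.015,0.04,-0.257,60,0,0,0,0.015,0.04,-0.257,8,0,0,0,0.015,0.04,-0.257,8,0,0,0,0.015,0.04,-0.257,8,0,0,0,0.015,0.04,-0.257,8,0,0,0,0.015,0.04,-0.257,8],
  force=20,
)

```text
clock: 2.65
position: [0.6072, 0.198, 0.0596]
ee_rot: [2.321, 2.116, 0.002]
force: [0.2, -0.3, -0.3]
width: 0.266
gripper_force: 0.0
```

Emit:
arm_command(
  deltas=[0,0,0,0,0,0,8,0,0,0,0,0,0,8,0,0,0,0,0,0,8,0,0,0,0,-0.0023,0.0068,8,0,0,0,-0.0005,-0.005,0.0135,8,0,0,0,-0.0008,-0.0085,0.02,8,0,0,0,-0.0011,-0.0123,0.0262,8,0,0,0,-0.0015,-0.0168,0.032,8,0,0,0,-0.002,-0.0216,0.0375,8,0,0,0,-0.0025,-0.0272,0.0424,8,0,0,0,-0.003,-0.0329,0.0469,8,0,0,0,-0.0036,-0.0391,0.0508,8,0,0,0,-0.0042,-0.0455,0.0542,8],
  force=25,
)

```text
clock: 3.95
position: [0.601, 0.1533, 0.1129]
ee_rot: [-2.319, -2.116, 0.002]
force: [-4.8, 3.6, -1.7]
width: 0.179
gripper_force: 25.0
```

Emit:
arm_command(
  deltas=[0,0,0,-0.0006,-0.0068,0.0028,8,0,0,0,-0.0013,-0.0137,0.005,8,0,0,0,-0.002,-0.0209,0.0066,8,0,0,0,-0.0026,-0.0281,0.0076,8,0,0,0,-0.0031,-0.034,0.0079,8,0,0,0,-0.0036,-0.0397,0.0077,8,0,0,0,-0.0042,-0.0455,0.0073,8,0,0,0,-0.0042,-0.0455,0.0073,8,0,0,0,-0.0042,-0.0455,0.0073,8],
)

```text
clock: 4.85
position: [0.5968, 0.1071, 0.1209]
ee_rot: [-2.32, -2.115, 0.002]
force: [-9.5, 1.6, 8.2]
width: 0.178
gripper_force: 25.0
```

Emit:
arm_command(
  deltas=[0,0,0,0,-0.002,0,8,0,0,0,0,-0.004,0,8,0,0,0,0,-0.005,0,8],
)

```text
clock: 5.15
position: [0.5964, 0.1024, 0.1205]
ee_rot: [-2.319, -2.115, 0.003]
force: [-8.5, 3.4, 4.9]
width: 0.174
gripper_force: 24.9
```

```bash
python3 - <<'E'
from h import *
im=optics.get_image('scene');cv2.imwrite('pics/s2.png',cv2.resize(im[150:260,230:420],None,fx=4,fy=4,interpolation=cv2.INTER_CUBIC))
E
```

```text
(no output)
```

View pics/s2.png

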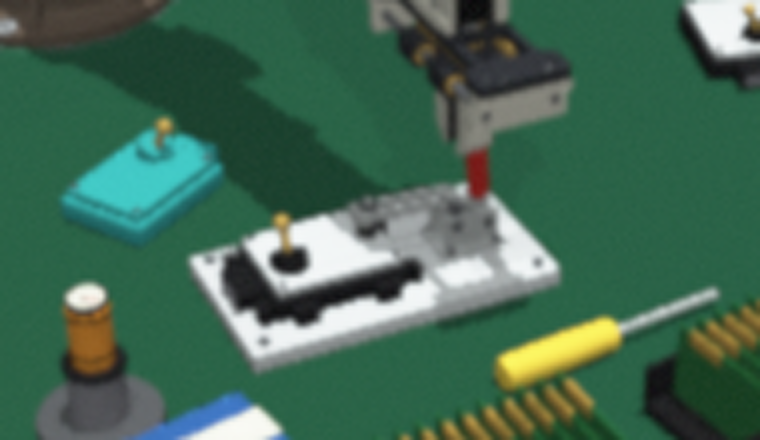

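Emit:
arm_command(
  deltas=[0,0,0,0,0.003,0,60,0,0,0,0,0.003,0,60,0,0,0,0,0.003,0,60,0,0,0,0,0.003,0.04,60,0,0,0,0,0.003,0.08,70,0,0,0,0,0.003,0.12,80,0,0,0,0,0,0.16,91,0,0,0,0,-0.05,0.19,91,0,0,0,0,-0.1,0.19,91,0,0,0,0,-0.14,0.19,91,0,0,0,0,-0.17,0.19,91,0,0,0,0,-0.17,0.19,91,0,0,0,0,-0.17,0.19,91,0,0,0,0,-0.17,0.19,91],
)

```text
clock: 6.6
position: [0.5987, -0.0667, 0.3101]
ee_rot: [-2.32, -2.118, -0.001]
force: [-0.6, 0.2, 0.2]
width: 0.991
gripper_force: 0.0
```

```bash
python3 - <<'E'
from h import *
import pickle
s=sensors.observe(); c=optics.calibration('wrist'); im=optics.get_image('wrist');cv2.imwrite('pics/w2.png',im);pickle.dump(c,open('c2.pkl','wb'))
print(s['clock'],s['position'],s['ee_rot'],s['force'])
E
```

```text
6.6 [ 0.59872234 -0.06672545  0.31014771] [-2.31963284e+00 -2.11808562e+00 -8.26228061e-04] [-0.64805912  0.19814022  0.15759386]
```

View pics/w2.png

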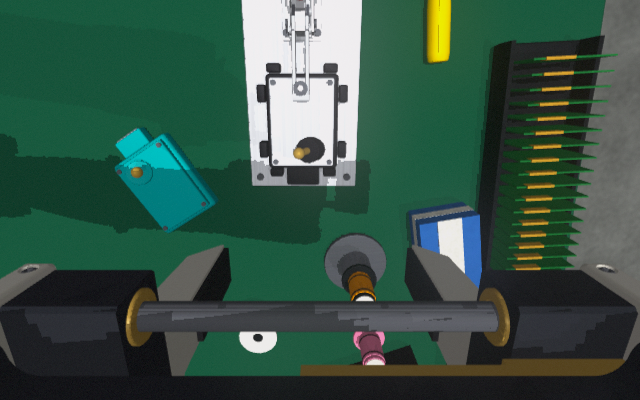

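The arm lies level on the lid, with its tip at (300,90). The nipple's brass head is at (298,153), its boss at (311,149) and the stand disc at about (355,262).

```bash
python3 - <<'E'
from h import *
import pickle
np.set_printoptions(precision=4,suppress=True)
c=pickle.load(open('c2.pkl','rb'));im=cv2.imread('pics/w2.png')
b=big(mask(im,(10,90,60),(30,255,255),(285,140,325,168)));print(cv2.boundingRect(b),cv2.minEnclosingCircle(b))
k=big(mask(im,(0,0,0),(180,255,70),(290,130,330,168)));print(cv2.boundingRect(k),cv2.minEnclosingCircle(k))
cv2.imwrite('pics/w2c.png',cv2.resize(im[60:200,235:375],None,fx=4,fy=4,interpolation=cv2.INTER_CUBIC))
# plate -y end corners and lid
print('plate -y corners',plane(c,[[252,185],[354,186]],.016))
print('lid corners',plane(c,[[268,75],[337,75],[337,167],[268,167]],.044))
d=big(mask(im,(0,0,30),(180,80,130),(320,225,390,300)));print(cv2.boundingRect(d))
E
```

```text
(293, 147, 17, 12) ((301.23077392578125, 151.92308044433594), 8.301020622253418)
(297, 138, 27, 24) ((309.89508056640625, 148.8896484375), 13.469071388244629)
plate -y corners [[ 0.5109 -0.0903  0.016 ]
 [ 0.6442 -0.1038  0.016 ]]
lid corners [[ 0.5539  0.0404  0.044 ]
 [ 0.6304  0.0334  0.044 ]
 [ 0.6227 -0.0704  0.044 ]
 [ 0.5398 -0.0628  0.044 ]]
(324, 233, 62, 59)
```

View pics/w2c.png

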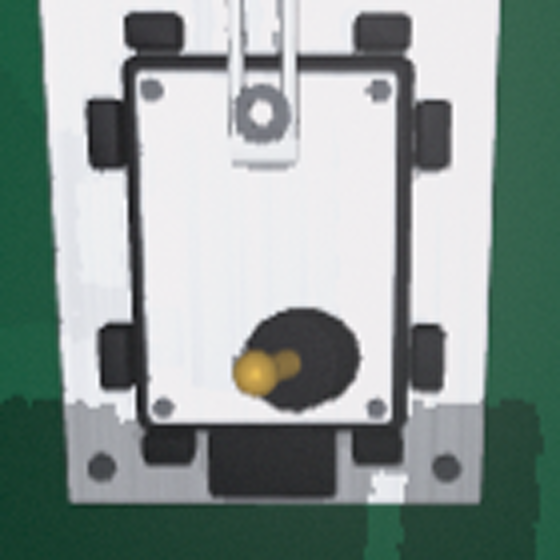

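In the crop the ball centre is at (255,372), which is full-image pixel (298.75,153), and the neck meets the shoulder near (308,150).

```bash
python3 - <<'E'
from h import *
import pickle
np.set_printoptions(precision=4,suppress=True)
c=pickle.load(open('c2.pkl','rb'))
B=plane(c,[[298.75,153]],.0721)[0];S=plane(c,[[307.5,150]],.054)[0]
x=np.array([.996,-.092,0]);y=np.array([.092,.996,0])
sh=B+x*.00845; sh[2]=.054
o=np.array([.5891,.0152,0]);print('ball',B,'shoulder from ball',sh,'direct',S,'nest xy',(sh-o)@x,(sh-o)@y)
C=plane(c,[[355,262]],.01);print('disc',C)
# reprojection of boss circle
a=np.array([-np.sin(.4363)*x[0],-np.sin(.4363)*x[1],np.cos(.4363)]);u=np.cross(a,y)
t=np.linspace(0,2*np.pi,9)[:-1];P=sh+.015*(np.outer(np.cos(t),u)+np.outer(np.sin(t),y))
print(((proj(c,P)-[235,60])*4).round(0).tolist(), (proj(c,[sh,sh+.02*a])-[235,60])*4)
E
```

```text
ball [ 0.5805 -0.0447  0.0721] shoulder from ball [ 0.589  -0.0454  0.054 ] direct [ 0.5897 -0.0451  0.054 ] nest xy 0.005433471059815679 -0.06040961394931947
disc [[ 0.6396 -0.2184  0.01  ]]
[[242.0, 358.0], [254.0, 322.0], [287.0, 309.0], [320.0, 327.0], [334.0, 365.0], [320.0, 401.0], [288.0, 412.0], [256.0, 395.0]] [[287.3919 361.3949]
 [254.9886 372.0162]]
```

Emit:
arm_command(
  deltas=[0,0,0,0.02,-0.05,0,91,0,0,0,0.04,-0.1,0,91,0,0,0,0.04,-0.15,0,91,0,0,0,0.04,-0.19,0,91,0,0,0,0.04,-0.19,0,91,0,0,0,0.04,-0.19,0,91,0,0,0,0.04,-0.19,0,91],
)

```text
clock: 7.35
position: [0.6393, -0.2557, 0.3099]
ee_rot: [-2.318, -2.119, -0.001]
force: [-0.5, 0.6, -0.8]
width: 0.989
gripper_force: 0.0
```

```bash
python3 - <<'E'
from h import *
import pickle
s=sensors.observe(); c=optics.calibration('wrist'); im=optics.get_image('wrist');cv2.imwrite('pics/w3.png',im);pickle.dump(c,open('c3.pkl','wb'))
print(s['clock'],s['position'],s['ee_rot'],proj(c,[[.64,-.225,.01],[.64,-.225,.11]]))
E
```

```text
7.35 [ 0.63927836 -0.25570841  0.3099247 ] [-2.31793212e+00 -2.11908639e+00 -1.47816637e-03] [[315.38477668 136.82965641]
 [314.80979321 149.35888039]]
```

View pics/w3.png

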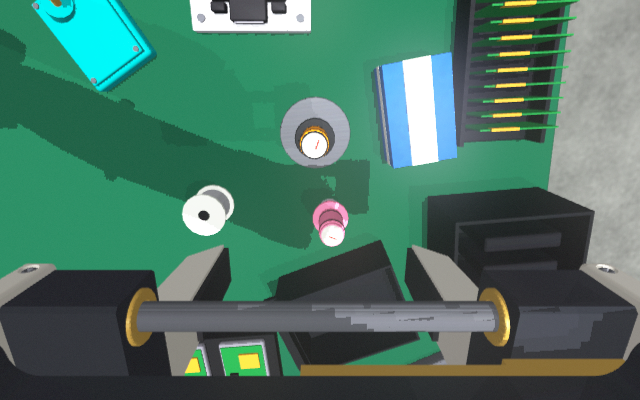

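The dial top is at about (314,145), and the stand disc is centred at about (315,132). I'll refine both.

```bash
python3 - <<'E'
from h import *
import pickle
np.set_printoptions(precision=4,suppress=True)
c=pickle.load(open('c3.pkl','rb'));im=cv2.imread('pics/w3.png')
m=mask(im,(0,0,170),(180,60,255),(295,125,335,162));k=big(m);e=cv2.minEnclosingCircle(k);print(e,plane(c,[e[0]],.11))
m=mask(im,(0,0,60),(180,70,190),(275,92,355,170));h=cv2.convexHull(big(m));e=cv2.fitEllipse(h);print(e,plane(c,[e[0]],.01))
E
```

```text
((313.94000244140625, 144.94000244140625), 12.611493110656738) [[ 0.6395 -0.2206  0.11  ]]
((314.7088317871094, 132.14767456054688), (69.87777709960938, 71.46359252929688), 176.54942321777344) [[ 0.6397 -0.2191  0.01  ]]
```

Emit:
arm_command(
  deltas=[0,0,0,0,0.0357,0,52,0,0,0,0,0.0357,-0.05,52,0,0,0,0,0.0357,-0.1,52,0,0,0,0,0.0357,-0.14,52,0,0,0,0,0.0357,-0.17,52,0,0,0,0,0.0357,-0.2,52,0,0,0,0,0.0357,-0.22,52,0,0,0,0,0.0357,-0.2315,52,0,0,0,0,0.0357,-0.2315,52,0,0,0,0,0.0357,-0.2315,10,0,0,0,0,0.0357,-0.2315,10,0,0,0,0,0.0357,-0.2315,10,0,0,0,0,0.0357,-0.2315,10,0,0,0,0,0.0357,-0.2315,10,0,0,0,0,0.0357,-0.2315,10],
  force=50,
)

```text
clock: 8.9
position: [0.639, -0.2226, 0.0799]
ee_rot: [2.321, 2.116, 0.002]
force: [-1.0, -0.2, 6.0]
width: 0.319
gripper_force: 50.0
```

Emit:
arm_command(
  deltas=[0,0,0,0,0,0.02,10,0,0,0,0,0,0.05,10,0,0,0,0,0,0.08,10,0,0,0,0,0,0.12,10,0,0,0,0,0,0.16,10,-0.005,-0.05,0,-0.02,0.04,0.16,10,-0.01,-0.1,0,-0.045,0.08,0.15,10,-0.015,-0.16,0,-0.07,0.12,0.14,10,-0.02,-0.22,0,-0.095,0.155,0.13,10,-0.0256,-0.2767,0,-0.109,0.18,0.111,10,-0.0256,-0.2767,0,-0.109,0.18,0.111,10,-0.0256,-0.2767,0,-0.109,0.18,0.111,10,-0.0256,-0.2767,0,-0.109,0.18,0.111,10],
)

```text
clock: 10.2
position: [0.5307, -0.0429, 0.1906]
ee_rot: [2.061, 1.878, 0.418]
force: [0.1, -1.4, -3.1]
width: 0.315
gripper_force: 50.0
```

```bash
python3 - <<'E'
from h import *
np.set_printoptions(precision=4,suppress=True)
s=sensors.observe();Rm=R.from_rotvec(s['ee_rot']).as_matrix();p=s['position']
a=np.array([-.4209,.0389,.9063]);S=np.array([.589,-.0454,.054])
print(s['clock'],p,Rm,s['force'],s['width'],'ang',np.arccos(-Rm[:,2]@a))
for d in(.045,.03,.02,.01,0):print(d,S+a*(d+.066)-p)
im=optics.get_image('scene');im2=optics.get_image('wrist')
A=cv2.resize(im[150:260,230:400],None,fx=3,fy=3,interpolation=cv2.INTER_CUBIC)
B=cv2.resize(im2[0:400],None,fx=.8,fy=.8)
z=np.zeros((330,510+512,3),np.uint8);z[:330,:510]=A;z[:320,510:]=B
cv2.imwrite('pics/w4.png',cv2.resize(z,None,fx=.78,fy=.78))
E
```

```text
10.2 [ 0.5307 -0.0429  0.1906] [[ 0.0929  0.9018  0.4221]
 [ 0.9957 -0.0841 -0.0393]
 [ 0.0001  0.4239 -0.9057]] [ 0.0558 -1.4211 -3.0781] 0.3151671131590629 ang nan
0.045 [ 0.0116  0.0018 -0.036 ]
0.03 [ 0.0179  0.0012 -0.0496]
0.02 [ 0.0221  0.0008 -0.0587]
0.01 [ 0.0264  0.0004 -0.0678]
0 [ 0.0306  0.     -0.0768]<stdin>:5: RuntimeWarning: invalid value encountered in arccos
```

View pics/w4.png

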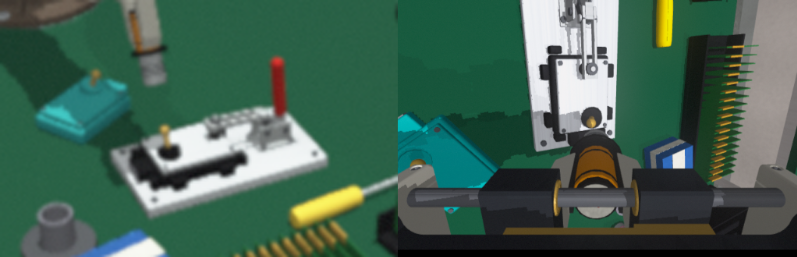

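The left panel shows the handle upright and the clamp arm level. The right panel shows the tester held with its nose just short of the nipple. Before pressing, I'll check the lateral alignment numerically.

```bash
python3 - <<'E'
from h import *
np.set_printoptions(precision=1,suppress=True)
s=sensors.observe();Rm=R.from_rotvec(s['ee_rot']).as_matrix();p=s['position'];c=optics.calibration('wrist');im=optics.get_image('wrist')
a=np.array([-.4209,.0389,.9063]);S=np.array([.589,-.0454,.054]);z=Rm[:,2]
print('pred nose',proj(c,[p+.066*z,p+.022*z,p,p-.029*z]))
print('pred nipple shoulder,ball',proj(c,[S,S+.02*a]))
o=big(mask(im,(5,120,60),(22,255,255),(270,170,370,330)));print('orange',cv2.boundingRect(o),cv2.minAreaRect(o),cv2.fitLine(o,2,0,.01,.01).ravel())
k=mask(im,(10,90,60),(30,255,255),(285,130,345,172));b=big(k);print('ball',cv2.boundingRect(b))
cv2.imwrite('pics/w5.png',cv2.resize(im[120:320,240:400],None,fx=3,fy=3,interpolation=cv2.INTER_CUBIC))
E
```

```text
pred nose [[316.7 229.5]
 [316.6 261.7]
 [316.5 284.2]
 [316.3 324.9]]
pred nipple shoulder,ball [[310.3 189.6]
 [309.9 196.3]]
orange (284, 233, 67, 57) ((316.601806640625, 260.7181701660156), (55.56937789916992, 66.05302429199219), 89.13194274902344) [  1.   -0.1 317.1 256.2]Traceback (most recent call last):
  File "<stdin>", line 8, in <module>
  File "h.py", line 20, in big
    def big(m): return max(cv2.findContours(m,cv2.RETR_EXTERNAL,cv2.CHAIN_APPROX_NONE)[0],key=cv2.contourArea)
                       ~~~^^^^^^^^^^^^^^^^^^^^^^^^^^^^^^^^^^^^^^^^^^^^^^^^^^^^^^^^^^^^^^^^^^^^^^^^^^^^^^^^^^^^
ValueError: max() iterable argument is empty
```

Emit:
arm_command(
  deltas=[0,0,0,0.006,0,-0.012,10,0,0,0,0.0116,0,-0.024,10,0,0,0,0.0116,0,-0.036,10,0,0,0,0.0116,0,-0.036,10,0,0,0,0.0116,0,-0.036,10],
  force=60,
)

```text
clock: 10.85
position: [0.5415, -0.0433, 0.1539]
ee_rot: [2.062, 1.877, 0.416]
force: [0.4, -0.8, -3.3]
width: 0.319
gripper_force: 60.0
```

```bash
python3 - <<'E'
from h import *
np.set_printoptions(precision=4,suppress=True)
s=sensors.observe();Rm=R.from_rotvec(s['ee_rot']).as_matrix();p=s['position'];c=optics.calibration('wrist');im=optics.get_image('wrist')
a=np.array([-.4209,.0389,.9063]);S=np.array([.589,-.0454,.054])
print(p,s['force'],S+a*.111-p,proj(c,[S,S+.02*a,p-.029*Rm[:,2]]))
cv2.imwrite('pics/w5.png',cv2.resize(im[120:340,230:410],None,fx=2.7,fy=2.7,interpolation=cv2.INTER_CUBIC))
E
```

```text
[ 0.5415 -0.0433  0.1539] [ 0.4099 -0.7558 -3.3358] [0.0008 0.0022 0.0007] [[317.9275 204.3165]
 [317.9664 213.142 ]
 [316.3361 324.8644]]
```

View pics/w5.png

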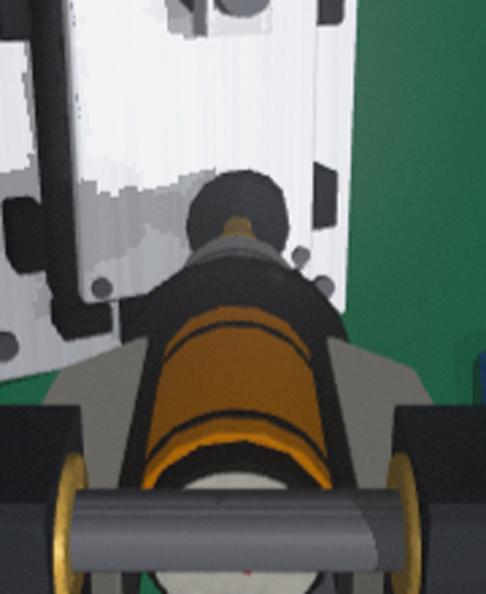

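The tester and the nipple boss share the same image column (about 238 in the crop), so they are coaxial. Pressing now.

Emit:
arm_command(
  deltas=[0,0,0,0.0029,-0.0002,-0.0045,10,0,0,0,0.005,-0.0004,-0.009,10,0,0,0,0.0071,-0.0006,-0.0136,10,0,0,0,0.0092,-0.0008,-0.0181,10,0,0,0,0.0109,-0.0009,-0.0217,10,0,0,0,0.0109,-0.0009,-0.0217,10,0,0,0,0.0109,-0.0009,-0.0217,10],
)

```text
clock: 11.6
position: [0.5518, -0.0436, 0.1318]
ee_rot: [2.062, 1.879, 0.416]
force: [-0.3, -0.3, -3.9]
width: 0.318
gripper_force: 60.0
```

Emit:
arm_command(
  deltas=[0,0,0,0.0013,-0.0001,-0.0027,10,0,0,0,0.0025,-0.0002,-0.0054,10,0,0,0,0.0038,-0.0004,-0.0082,10,0,0,0,0.0051,-0.0005,-0.0109,10,0,0,0,0.0063,-0.0006,-0.0136,10,0,0,0,0.0072,-0.0007,-0.0154,10,0,0,0,0.0072,-0.0007,-0.0154,10,0,0,0,0.0072,-0.0007,-0.0154,10],
)

```text
clock: 12.4
position: [0.5591, -0.0441, 0.1167]
ee_rot: [2.061, 1.879, 0.417]
force: [-4.6, -0.7, 4.6]
width: 0.316
gripper_force: 60.0
```

```bash
python3 - <<'E'
from h import *
np.set_printoptions(precision=4,suppress=True)
s=sensors.observe();Rm=R.from_rotvec(s['ee_rot']).as_matrix();p=s['position']
a=np.array([-.4209,.0389,.9063]);S=np.array([.589,-.0454,.054])
print(p,s['force'],'axial',s['force']@a,'d',(p-S)@a-.066,'lat',(p-S)-a*((p-S)@a),'ang',np.linalg.norm(np.cross(Rm[:,2],a)))
E
```

```text
[ 0.5591 -0.0441  0.1167] [-4.5957 -0.7372  4.6303] axial 6.102050421231495 d 0.0034399251796234653 lat [-0.0006 -0.0014 -0.0002] ang 0.00022938118986276965
```

Emit:
arm_command(
  deltas=[0,0,0,0.0006,-0.0001,-0.0014,10,0,0,0,0.0013,-0.0001,-0.0028,10,0,0,0,0.0013,-0.0001,-0.0028,10,0,0,0,0.0013,-0.0001,-0.0028,10,0,0,0,0.0013,-0.0001,-0.0028,10],
)

```text
clock: 12.9
position: [0.5604, -0.0442, 0.1141]
ee_rot: [2.061, 1.879, 0.417]
force: [-5.1, -0.2, 5.8]
width: 0.319
gripper_force: 60.0
```

```bash
python3 - <<'E'
from h import *
np.set_printoptions(precision=4,suppress=True)
s=sensors.observe();p=s['position']
a=np.array([-.4209,.0389,.9063]);S=np.array([.589,-.0454,.054])
print(p,s['force'],'axial',s['force']@a,'d',(p-S)@a-.066,abs(s['dq']).max(),s['gripper_force'])
im=optics.get_image('scene');cv2.imwrite('pics/s6.png',cv2.resize(im[150:260,230:420],None,fx=4,fy=4,interpolation=cv2.INTER_CUBIC))
E
```

```text
[ 0.5604 -0.0442  0.1141] [-5.0503 -0.2257  5.8411] axial 7.410633440338224 d 0.0005495916896961772 0.001687806169326274 60.00235140323639
```

View pics/s6.png

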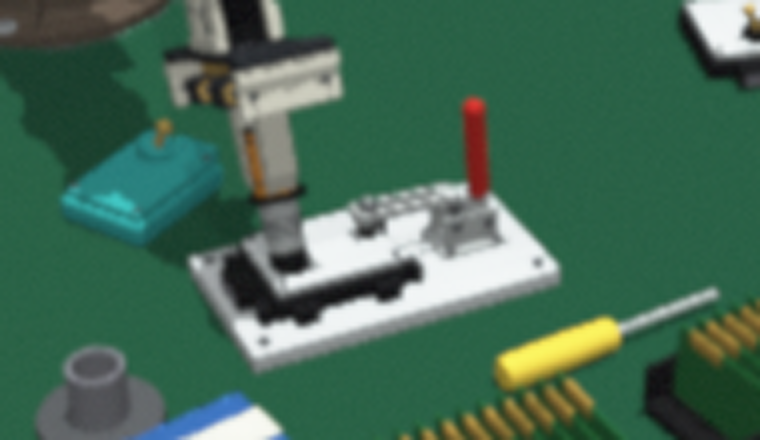

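The nose is seated on the boss. I'll push a little further to confirm it's home.

Emit:
arm_command(
  deltas=[0,0,0,0.0004,0,-0.0009,10,0,0,0,0.0008,-0.0001,-0.0018,10,0,0,0,0.0008,-0.0001,-0.0018,10,0,0,0,0.0008,-0.0001,-0.0018,10,0,0,0,0.0008,-0.0001,-0.0018,10],
)

```text
clock: 13.45
position: [0.5608, -0.0443, 0.1132]
ee_rot: [2.062, 1.878, 0.419]
force: [-19.9, -0.0, 28.3]
width: 0.319
gripper_force: 60.0
```

```bash
python3 - <<'E'
from h import *
np.set_printoptions(precision=4,suppress=True)
a=np.array([-.4209,.0389,.9063]);S=np.array([.589,-.0454,.054])
s=sensors.observe();p=s['position'];print(p,s['force'],'axial',s['force']@a,'d',(p-S)@a-.066,s['gripper_force'])
E
```

```text
[ 0.5608 -0.0443  0.1132] [-19.9371  -0.0433  28.3337] axial 34.06869491549084 d -0.00043407662815402037 60.01960337162018
```

Emit:
arm_command(
  deltas=[0,0,0,-0.0004,0,0.0008,10,0,0,0,-0.0004,0,0.0008,10,0,0,0,-0.0004,0,0.0008,10,0,0,0,-0.0004,0,0.0008,10],
)

```text
clock: 13.85
position: [0.5607, -0.0443, 0.1134]
ee_rot: [2.061, 1.878, 0.418]
force: [-9.4, -0.7, 13.8]
width: 0.323
gripper_force: 60.0
```

Axial force is about 17 N against the hard stop, so the tester is fully home and still. Handing in.

```bash
python3 -c "
from cell import arm; print(arm.sign_off())"
```

```text
the job is handed in; nothing more can be done
None
```

The job is handed in at about 14 s: the clamp is locked on the module, and the tester is snapped onto the nipple and held fully home in the gripper with about 17 N on it; `sign_off` returned no verdict.

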